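# Gather the ring blanks in the tray's pouring corner and hold it tipped

### The job

One ring blank lies astray on the bench: lay it in the dark wooden sorting tray with the other four, without dropping it from a height. Then take up the tray (it has a raised grip for this), lift it clear of the bench and tip it so that all five blanks slide together into its pouring corner (the cut-off corner with the lip), spilling none. Finish while holding the tray still in the air, tipped with that corner lowest, so that I can pick the blanks out with tweezers; leave the other things on the bench where they are.

Things in the scene. Friction and masses are not known exactly. Their poses are not given: they have to be found in the camera images.
- tray: Dark wooden sorting tray, 130 x 170 mm, 32 mm high, walls 8 mm, floor 6 mm, about 0.3 kg. Origin: centre of its underside; x across its short side, y along its long side, z up. A grip rises from its long wall at -x; its +x +y corner is the pouring corner. Its inside is waxed: blanks start to slide at 9 to 14 degrees of slope, need more along a wall, and gather freely at about 30 degrees.
- tray_grip (a point): Centre of the tray's raised grip, at (-59, 0, 45) mm in the tray's frame, same axes. The grip is an upright board in the middle of the long wall at -x: 12 mm thick (along x), 70 mm long along y (44 mm at its top, shoulders rounded), its top 62 mm above the tray's underside, 30 mm above the walls. Pinch it from above, fingers on its two faces.
- tray_corner (a point): The pouring corner, on the tray's inner floor at (42.3, 62.3, 6) mm in its frame, same axes: this corner is cut off at 45 degrees by a lower wall, 49 mm long and 22 mm high, with a small outward lip; the other three corners are square. The point is at the inner foot of the middle of that wall.
- tray_foot (a point): Point on the tray's underside at (48, 68, 0) mm in its frame, below the outer face of the pouring corner's wall: the lowest part of the tray when it is tipped to that corner. Same axes. The blanks gather best when the tray falls a little more along its long side (+y) than across it (+x).
- blank1_mid (a point): Centre of one of the four ring blanks that lie in the tray at the start: plain steel-grey bands, 26 mm outside, 20 mm inside, 9 mm wide, 20 g, lying flat.
- blank2_mid (a point): Centre of one of the four ring blanks that lie in the tray at the start: plain steel-grey bands, 26 mm outside, 20 mm inside, 9 mm wide, 20 g, lying flat.
- blank3_mid (a point): Centre of one of the four ring blanks that lie in the tray at the start: plain steel-grey bands, 26 mm outside, 20 mm inside, 9 mm wide, 20 g, lying flat.
- blank4_mid (a point): Centre of one of the four ring blanks that lie in the tray at the start: plain steel-grey bands, 26 mm outside, 20 mm inside, 9 mm wide, 20 g, lying flat.
- blank5_mid (a point): Centre of the stray ring blank, alike (26 mm outside, 9 mm high), lying flat on the open bench to one side of the tray, its centre 4.5 mm above the bench; take it across its outside (a finger does not fit in the hole). In the tray the floor around (21, 16) mm from its centre, towards the pouring corner, is free at the start.
- doming_block: Bystander, to be left alone: doming block: steel cube, 40 mm, with round hollows in its faces; origin at its underside.
- loupe: Bystander, to be left alone: folding loupe: short black drum 30 mm across with a steel cover on one side, 18 mm high; origin at its underside.
- wax_block: Bystander, to be left alone: carving wax: rounded block 70 x 45 x 25 mm; origin at its underside.
- pliers: Bystander, to be left alone: pliers lying flat, 160 mm long, 11 mm high; origin at its underside.
- hammer: Bystander, to be left alone: hammer lying flat, 240 mm long; origin at its underside.
- needle_file: Bystander, to be left alone: needle file with a wooden handle, 185 mm long, 14 mm high; origin at its underside.
- ring_mandrel: Bystander, to be left alone: ring mandrel: tapered steel rod with a wooden handle, 330 mm long, 25 mm high; origin at its underside.

How it is judged:
On the way, in this order (a step that is already met when the one before it is completed fails the run):
1. the stray blank lies in the tray, let go, while the tray still stands on the bench (x of blank5_mid in the frame of tray between -0.058 and 0.058 m and y of blank5_mid in the frame of tray between -0.078 and 0.078 m and z of blank5_mid in the frame of tray between 0 and 0.032 m and contact force between the fingers and blank5 below 0.05 N and linear speed of blank5 below 0.05 m/s and height (world z) of tray_foot below 0.01 m and angle between tray's own z axis and vertical below 0.1 rad), for 0.2 s.
2. the tray is lifted clear of the bench with all five blanks in it (height (world z) of tray_foot above 0.03 m and contact force between the fingers and tray above 1 N and x of blank1_mid in the frame of tray between -0.058 and 0.058 m and y of blank1_mid in the frame of tray between -0.078 and 0.078 m and z of blank1_mid in the frame of tray between 0 and 0.032 m and x of blank2_mid in the frame of tray between -0.058 and 0.058 m and y of blank2_mid in the frame of tray between -0.078 and 0.078 m and z of blank2_mid in the frame of tray between 0 and 0.032 m and x of blank3_mid in the frame of tray between -0.058 and 0.058 m and y of blank3_mid in the frame of tray between -0.078 and 0.078 m and z of blank3_mid in the frame of tray between 0 and 0.032 m and x of blank4_mid in the frame of tray between -0.058 and 0.058 m and y of blank4_mid in the frame of tray between -0.078 and 0.078 m and z of blank4_mid in the frame of tray between 0 and 0.032 m and x of blank5_mid in the frame of tray between -0.058 and 0.058 m and y of blank5_mid in the frame of tray between -0.078 and 0.078 m and z of blank5_mid in the frame of tray between 0 and 0.032 m), for 0.2 s.
At the end, for the whole second after the job is handed in: All five blanks rest in the tray, each centre within 85 mm of the pouring corner; the fingers hold the tray still, clear of other things, tipped 12 to 60 degrees, both sides falling at least 4 degrees to that corner, its lowest corner at least 30 mm above the bench (all of step 2 and distance between each of blank1_mid, blank2_mid, blank3_mid, blank4_mid, blank5_mid and tray_corner below 0.085 m and linear speed of each of blank1, blank2, blank3, blank4, blank5 below 0.05 m/s and angle between tray's own z axis and vertical between 0.21 and 1.05 rad and angle between tray's own x axis and vertical above 1.6408 rad and angle between tray's own y axis and vertical above 1.6408 rad and contact force between tray and doming_block below 0.1 N and contact force between tray and loupe below 0.1 N and contact force between tray and wax_block below 0.1 N and contact force between tray and pliers below 0.1 N and contact force between tray and hammer below 0.1 N and contact force between tray and needle_file below 0.1 N and contact force between tray and ring_mandrel below 0.1 N and linear speed of tray below 0.04 m/s and angular speed of tray below 0.25 rad/s); the arm keeps its last pose, push and grip.
It fails at once if one of the other things on the bench is moved by more than 20 mm (distance of any of doming_block, loupe, wax_block, pliers, hammer, needle_file, ring_mandrel from where it was at the start of the episode above 0.02 m).
It fails at once if the stray blank is dropped into the tray from a height (falling freely faster than 0.9 m/s above the rim) (linear speed of blank5 above 0.9 m/s and contact force between the fingers and blank5 below 0.05 N and height (world z) of blank5_mid above 0.034 m and height (world z) of tray_foot below 0.01 m).
It also fails if it takes over 58 s, if anything falls off the work surface, if the arm or the gripper's body presses on something with over 40 N, if the wrist force passes 120 N, or if a joint passes its speed limit or range.

### The arm

A 6-joint arm with a two-finger parallel gripper is mounted at the origin on the work surface. World frame = base frame: x ahead of the robot, y to its left, z up, the work surface at z = 0. Lengths are in m, angles in rad, forces in N, time in s.
With the tool pointing down it reaches from about 0.25 to 0.725 m from the base axis. Payload 9.7 kg.
Tool frame: the origin (TCP) lies at the very end of the fingers, on their centre line; the grasp point (between the pads) lies 19 mm behind it; z points along the fingers, y is the line along which they close (so a half turn about z gives the same grasp; the last joint's range is limited). The gripper opens to 85 mm and grips with 20 to 120 N. Pads are 22 mm wide; open, the fingers measure 114 mm over their backs; the gripper's body (76 mm by 85 mm) begins 54 mm behind the grasp point. The pads swing forward as they close: fully open they stand 13 mm farther back than shut.
Start: joints at [1.308, 0.087, 0.176, 1.66, 0, 1.571], TCP at [0.143, 0.531, 0.231] pointing down, gripper open.
Joint ranges: [-3.13, 3.13], [-0.85, 1.81], [-1.15, 1.24], [-2.2, 2.28], [-1.44, 1.52], [-3.14, 3.14]. Speed limits (rad/s): [2.22, 2.22, 2.57, 3.14, 3.14, 3.14].

### API

Orientations are given as a 3x3 rotation matrix whose columns are the frame's x, y, z axes.
In Python, from bench import arm, optics gives the robot as it stands.
- The arm moves only by the tool carry_out, never from a script. Its argument "deltas" is a list of rows, each a list of 3 entries, a list of its own where there are three numbers: the gripper's target within -1 to 1 (fully open at 1, half-way at 0, shut at -1), then the shift along the tool's x, y, z in cm, then the turn, a rotation vector about the tool's x, y, z in rad. A call has 1 to 10 rows; each row shifts and turns the commanded pose from where the row before left it, along the tool's axes as they then stand; what a row does not reach is not made up. A row lasts 1/12 s, in which the tool goes at most 41.7 mm and 7.16 degrees, less where a joint would pass 70% of its speed; a pose out of reach is approached as far as the arm can. A call with a gripper value outside its range is refused whole. The fingers move at their own pace and stop on an object; the grip force is fixed at half the most. Time passes only in rows, so rows that do not move let the fingers close. It gives the time, the measured TCP pose, the force, the opening and the grip force at its end, in the units of the state.
- arm.sense(): the state, without advancing time (a new reading comes with each control period).
- optics.grab_frame(name): name is "side" or "top" or "wrist"; returns a dict with "frame" (384x512x3 uint8, red, green, blue), "depth" (384x512 float32, m along the optical axis (not along the pixel's ray), 0 where there is no reading), "fx", "fy", "cx", "cy" (pixels), "extrinsics" (4x4, takes a point from camera to world coordinates); the wrist camera has in their place "T_tool_cam" (4x4, takes a point from camera to tool coordinates, whose origin is the TCP and whose axes are the flange's). Camera axes: x right, y down, z forward; pixel columns grow to the right and rows downward; lengths in m; the calibration is good to about 2 mm. A picture is of the moment at which its call begins: read the wrist's pose just before it.
- arm.hand_in(): hands the job in; it is judged then, once.
The state is a dict: "time": time; "joint_positions": joint angles; "qvel": joint speeds; "joint_efforts": joint torques, N m; "position": TCP position; "tcp_rot": TCP orientation; "contact_force": force on the tool from outside, world axes, zero at the start; "moment": the same for the moment, N m; "finger_gap": finger opening in m; "gripper_force": force on a finger pad.
Only numpy, scipy, OpenCV 4.12 (cv2) and the standard library are available. Lean on these libraries where they do the work, as an engineer would, in place of code of your own. Each camera call takes 0.05 s, during which the arm holds its last target. There are 200 camera calls.

## Working session

There is one attempt and no reset: what is moved stays moved. The work goes in short steps, Python scripts to look and compute and a tool call to move; the robot and the scene stay as the last step left them, time stands still between calls to the robot, and variables do not carry over. Pictures are saved under pics/ and viewed, at most 10 in all, crops included, and the job is handed in when it is done.

Besides the shell and the picture viewer there is one more tool, called after "Emit:" by a JSON object that holds its "method" and its "body", one argument or row to a line. carry_out: Moves the arm, as the interface text tells. Its arguments: {"type":"object","properties":{"deltas":{"type":"array"}},"required":["deltas"]}

```bash
mkdir -p pics; cat > h.py <<'E'
import numpy as np, cv2
from bench import arm, optics
def grab(n):
    s=arm.sense(); f=optics.grab_frame(n)
    if n=='wrist':
        T=np.eye(4);T[:3,:3]=np.array(s['tcp_rot']);T[:3,3]=s['position'];f['E']=T@np.array(f['T_tool_cam'])
    else: f['E']=np.array(f['extrinsics'])
    return f
def save(f,p): cv2.imwrite(p,cv2.cvtColor(f['frame'],cv2.COLOR_RGB2BGR))
def ray(f,u,v,z):
    d=f['E'][:3,:3]@np.array([(u-f['cx'])/f['fx'],(v-f['cy'])/f['fy'],1]);o=f['E'][:3,3]
    return o+d*(z-o[2])/d[2]
def dep(f,u,v):
    z=f['depth'][int(round(v)),int(round(u))]
    return (f['E']@np.array([(u-f['cx'])/f['fx']*z,(v-f['cy'])/f['fy']*z,z,1]))[:3]
def proj(f,p):
    c=np.linalg.inv(f['E'])@np.append(p,1); return np.array([f['fx']*c[0]/c[2]+f['cx'],f['fy']*c[1]/c[2]+f['cy']])
E
python3 - <<'E'
from h import *
for n in ('top','side'):
    f=grab(n); save(f,f'pics/{n}1.png'); print(n,f['fx'],np.round(f['E'],3).tolist())
s=arm.sense();print(s)
E
```

```text
top 360.0812939066637 [[0.013, -0.998, 0.058, 0.465], [-1.0, -0.013, -0.002, -0.004], [0.003, -0.058, -0.998, 1.333], [0.0, 0.0, 0.0, 1.0]]
side 456.8523371375883 [[0.872, -0.365, 0.326, 0.112], [-0.489, -0.634, 0.599, -0.789], [-0.012, -0.682, -0.731, 1.052], [0.0, 0.0, 0.0, 1.0]]
{'time': 0.1, 'joint_positions': array([1.30801326e+00, 8.74448277e-02, 1.75208018e-01, 1.65980569e+00,
       1.66480379e-05, 1.57078437e+00]), 'qvel': array([ 0.00074806, -0.00108572,  0.00267779,  0.00051119,  0.00056896,
       -0.00032527]), 'joint_efforts': array([-2.00236382e-04, -5.21557546e+01,  4.65655446e+01,  1.60221983e-02,
        1.78583292e-05, -2.36239657e-06]), 'position': array([0.14281461, 0.53092015, 0.23062937]), 'tcp_rot': array([[-9.65673865e-01,  2.59757330e-01, -3.39793738e-04],
       [ 2.59757552e-01,  9.65673121e-01, -1.19906820e-03],
       [ 1.66629256e-05, -1.24617281e-03, -9.99999223e-01]]), 'contact_force': array([ 0.60868347, -0.68991809, -0.44247478]), 'moment': array([ 0.01183002, -0.0178666 , -0.01344033]), 'gripper_force': 0.0, 'finger_gap': 0.08530929264333084}
```

View pics/top1.png

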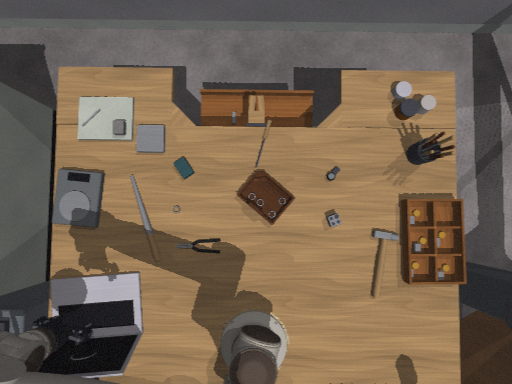

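View pics/side1.png

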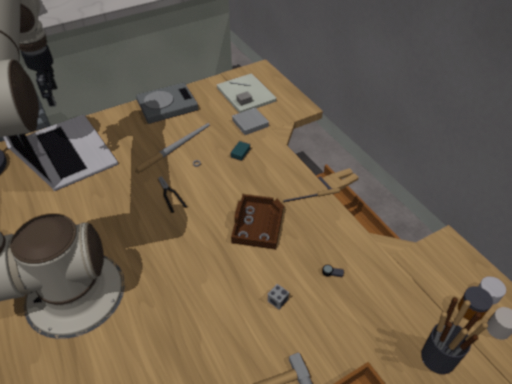

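The top view shows the tray at about (265,196) and the stray ring at (177,208). In the side view the tray is at about (259,221) and the ring at (197,163). I'll enlarge both for the tray's orientation and take first measurements.

```bash
python3 - <<'E'
from h import *
t=grab('top');s=grab('side')
a=cv2.resize(t['frame'][160:232,225:305],None,fx=5,fy=5,interpolation=cv2.INTER_CUBIC)
b=cv2.resize(s['frame'][184:256,220:300],None,fx=5,fy=5,interpolation=cv2.INTER_CUBIC)
cv2.imwrite('pics/tr.png',cv2.cvtColor(np.hstack([a,b]),cv2.COLOR_RGB2BGR))
for f,u,v in ((t,177,208),(s,197,163)):
    # ring: differs from wood (low saturation)
    w=f['frame'][v-8:v+9,u-8:u+9].astype(int); m=(w.max(2)-w.min(2))<35
    y,x=np.nonzero(m); print(m.sum(), ray(f,u-8+x.mean(),v-8+y.mean(),.0045), x.mean()+u-8,y.mean()+v-8)
    
for f,r in ((t,(225,160,305,235)),(s,(220,184,300,258))):
    w=cv2.cvtColor(f['frame'],cv2.COLOR_RGB2HSV)[r[1]:r[3],r[0]:r[2]]
    m=(w[...,2]<110).astype(np.uint8)
    c=max(cv2.findContours(m,0,2)[0],key=cv2.contourArea); p=cv2.approxPolyDP(c,2.5,True)[:,0]+r[:2]
    for q in p: print(q, np.round(ray(f,*q,.03),3), np.round(dep(f,*q),3))
E
```

```text
25 [0.48399299 0.29020541 0.0045    ] 176.12 209.24
37 [0.48521914 0.29050041 0.0045    ] 196.45945945945945 162.97297297297297
[257 169] [ 0.634 -0.006  0.03 ] [ 0.638 -0.006 -0.003]
[236 191] [0.552 0.069 0.03 ] [ 0.554  0.071 -0.   ]
[272 224] [ 0.435 -0.062  0.03 ] [ 0.435 -0.062  0.033]
[294 197] [ 0.533 -0.141  0.03 ] [ 0.533 -0.141  0.032]
[263 169] [ 0.634 -0.028  0.03 ] [ 0.638 -0.028 -0.003]
[243 194] [0.542 0.066 0.03 ] [0.541 0.063 0.033]
[234 214] [0.481 0.008 0.03 ] [0.491 0.031 0.001]
[231 242] [ 0.426 -0.079  0.03 ] [ 0.434 -0.061  0.004]
[275 249] [ 0.52  -0.161  0.03 ] [ 0.531 -0.143  0.001]
[285 211] [ 0.617 -0.057  0.03 ] [ 0.633 -0.034 -0.002]
[282 203] [ 0.626 -0.025  0.03 ] [ 0.627 -0.024  0.027]
[299 197] [ 0.684 -0.03   0.03 ] [ 0.693 -0.018  0.013]
[282 203] [ 0.626 -0.025  0.03 ] [ 0.627 -0.024  0.027]
[270 197] [0.607 0.014 0.03 ] [0.606 0.011 0.033]
```

View pics/tr.png

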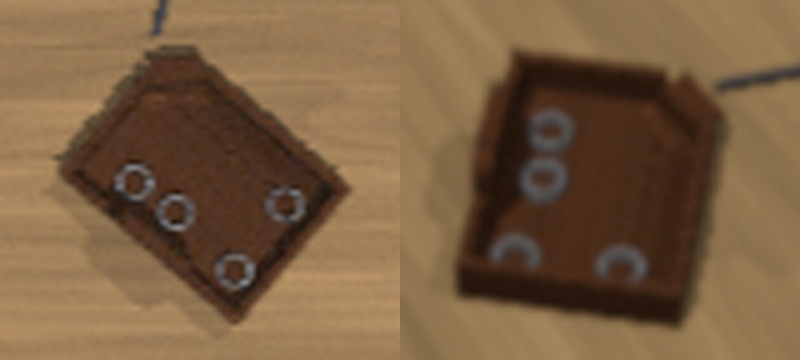

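Ring: both views put it at (0.484, 0.290), consistent with a 4.5 mm height. The tray is centred near (0.5425, -0.036), with its x axis at about -41° yaw. The grip is on the lower-left wall near (0.498, 0.003), and the pouring corner is at the image top, next to the needle file's tip. The side lengths check (176 and 126 mm). I'll move above the ring.

Emit:
{"method": "carry_out", "body": {
  "deltas": [
    [0.5, [-3.6, -1.3, 0.9], [0, 0, 0]],
    [0.5, [-3.6, -1.3, 0.9], [0, 0, 0]],
    [0.5, [-3.6, -1.3, 0.9], [0, 0, 0]],
    [0.5, [-3.6, -1.3, 0.9], [0, 0, 0]],
    [0.5, [-3.6, -1.3, 0.9], [0, 0, 0]],
    [0.5, [-3.6, -1.3, 0.9], [0, 0, 0]],
    [0.5, [-3.6, -1.3, 0.9], [0, 0, 0]],
    [0.5, [-3.6, -1.3, 0.9], [0, 0, 0]],
    [0.5, [-3.6, -1.3, 0.9], [0, 0, 0]],
    [0.5, [-3.6, -1.3, 0.9], [0, 0, 0]]
  ]
}}

```text
time: 1.03
position: [0.4581, 0.3106, 0.1408]
tcp_rot: [[-0.966, 0.26, 0.0], [0.26, 0.966, 0.0], [-0.0, 0.0, -1.0]]
contact_force: [0.7, 1.7, -0.6]
finger_gap: 0.0644
gripper_force: 0.0
```

Emit:
{"method": "carry_out", "body": {
  "deltas": [
    [0.5, [0, 0, 0], [0, 0, 0.09]],
    [0.5, [0, 0, 0], [0, 0, 0.09]],
    [0.5, [0, 0, 0], [0, 0, 0.09]],
    [0.5, [0, 0, 0], [0, 0, 0.09]],
    [0.5, [0, 0, 0], [0, 0, 0.09]],
    [0.5, [0, 0, 0], [0, 0, 0]],
    [0.5, [0, 0, 0], [0, 0, 0]]
  ]
}}

```text
time: 1.62
position: [0.4567, 0.312, 0.1411]
tcp_rot: [[-0.758, 0.652, -0.0], [0.652, 0.758, -0.0], [0.0, -0.0, -1.0]]
contact_force: [0.1, -0.3, -0.7]
finger_gap: 0.0636
gripper_force: 0.0
```

```bash
cat >> h.py <<'E'
def go(p,yaw):
    "tool-frame shift (cm) and z turn to TCP p with tool y at yaw (deg)"
    s=arm.sense();R=np.array(s['tcp_rot']); d=R.T@(np.array(p)-s['position'])*100
    y=np.degrees(np.arctan2(R[1,1],R[0,1]))
    print('pos',np.round(s['position'],4),'yaw',round(y,1),'gap',round(s['finger_gap'],4),'t',s['time'],'shift',np.round(d,2),'turn',round(np.radians(y-yaw),3),'tilt',round(np.degrees(np.arccos(-R[2,2])),2))
E
python3 - <<'E'
from h import *
f=grab('wrist');save(f,'pics/w1.png'); print(proj(f,[.4845,.2903,.0045]))
go([.4845,.2903,.002],49)
E
```

```text
[255.84418024 213.21016217]
pos [0.4567 0.312  0.1411] yaw 49.3 gap 0.0642 t 1.6667 shift [-3.53  0.17 13.91] turn 0.006 tilt 0.02
```

View pics/w1.png

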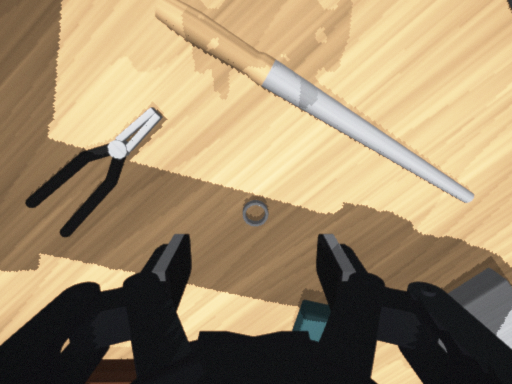

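The ring sits at about (255,212) in the wrist view, with the prediction at (256,213), so its position and height are confirmed. The surroundings are clear, so I'll descend and close.

Emit:
{"method": "carry_out", "body": {
  "deltas": [
    [0.5, [-3.5, 0.15, 0], [0, 0, 0]],
    [0.5, [0, 0, 3.0], [0, 0, 0]],
    [0.5, [0, 0, 3.0], [0, 0, 0]],
    [0.5, [0, 0, 3.0], [0, 0, 0]],
    [0.5, [0, 0, 2.5], [0, 0, 0]],
    [0.5, [0, 0, 1.5], [0, 0, 0]],
    [0.5, [0, 0, 0.8], [0, 0, 0]],
    [0.5, [0, 0, 0], [0, 0, 0]]
  ]
}}

```text
time: 2.33
position: [0.4832, 0.2898, 0.0015]
tcp_rot: [[-0.758, 0.653, -0.003], [0.653, 0.758, -0.001], [0.001, -0.003, -1.0]]
contact_force: [-0.2, -0.1, 0.3]
finger_gap: 0.0643
gripper_force: 0.0
```

Emit:
{"method": "carry_out", "body": {
  "deltas": [
    [-1, [0, 0, 0], [0, 0, 0]],
    [-1, [0, 0, 0], [0, 0, 0]],
    [-1, [0, 0, 0], [0, 0, 0]],
    [-1, [0, 0, 0], [0, 0, 0]],
    [-1, [0, 0, 0], [0, 0, 0]],
    [-1, [0, 0, 0], [0, 0, 0]],
    [-1, [0, 0, 0], [0, 0, 0]]
  ]
}}

```text
time: 2.92
position: [0.485, 0.2909, 0.0052]
tcp_rot: [[-0.757, 0.654, 0.002], [0.654, 0.757, 0.001], [-0.001, 0.003, -1.0]]
contact_force: [-1.2, 0.1, 6.2]
finger_gap: 0.0216
gripper_force: 58.5
```

Emit:
{"method": "carry_out", "body": {
  "deltas": [
    [-1, [0, 0, -1], [0, 0, 0]],
    [-1, [0, 0, -3.5], [0, 0, 0]],
    [-1, [0, 0, -3.5], [0, 0, 0]],
    [-1, [0, 0, -3], [0, 0, 0]],
    [-1, [0, 0, 0], [0, 0, 0]]
  ]
}}

```text
time: 3.33
position: [0.4866, 0.2917, 0.1214]
tcp_rot: [[-0.757, 0.654, 0.009], [0.654, 0.757, 0.005], [-0.003, 0.01, -1.0]]
contact_force: [0.9, -0.6, 0.2]
finger_gap: 0.0218
gripper_force: 58.8
```

```bash
python3 - <<'E'
from h import *
f=grab('wrist');save(f,'pics/w2.png')
c=np.array([.5425,-.036]);a=np.radians(-41);ux=np.array([np.cos(a),np.sin(a)]);uy=np.array([-ux[1],ux[0]])
p=c+.021*ux+.016*uy; print(p); go([*p,.12],49); print(arm.sense()['gripper_force'])
E
```

```text
[ 0.56884585 -0.03770189]
pos [0.486  0.2914 0.1182] yaw 49.2 gap 0.0216 t 3.3833 shift [-27.79 -19.48  -0.25] turn 0.003 tilt 0.42
58.792274594306946
```

View pics/w2.png

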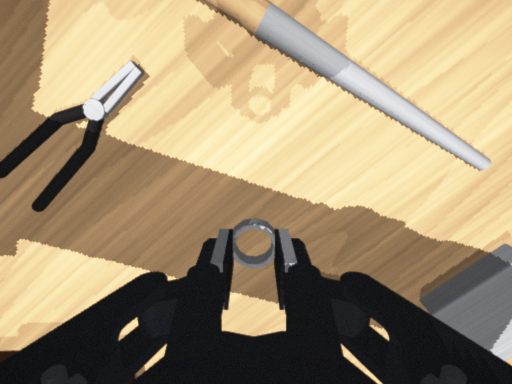

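The ring is held between the fingertips at (254,243), slightly towards the pad edge, and level. Next I'll carry it over the tray.

Emit:
{"method": "carry_out", "body": {
  "deltas": [
    [-1, [-2.5, -1.8, 0], [0, 0, 0]],
    [-1, [-3.1, -2.2, 0], [0, 0, 0]],
    [-1, [-3.1, -2.2, 0], [0, 0, 0]],
    [-1, [-3.1, -2.2, 0], [0, 0, 0]],
    [-1, [-3.1, -2.2, 0], [0, 0, 0]],
    [-1, [-3.1, -2.2, 0], [0, 0, 0]],
    [-1, [-3.1, -2.2, 0], [0, 0, 0]],
    [-1, [-2.5, -1.7, 0], [0, 0, 0]],
    [-1, [-1.0, -0.7, 0], [0, 0, 0]],
    [-1, [0, 0, 0], [0, 0, 0]]
  ]
}}

```text
time: 4.22
position: [0.5566, -0.0046, 0.1128]
tcp_rot: [[-0.754, 0.656, -0.001], [0.656, 0.754, -0.0], [0.0, -0.001, -1.0]]
contact_force: [0.0, -0.3, -0.3]
finger_gap: 0.0218
gripper_force: 58.8
```

```bash
python3 - <<'E'
from h import *
f=grab('wrist');save(f,'pics/w3.png')
go([.5688,-.0377,.011],49)
c=np.array([.5425,-.036]);a=np.radians(-41);ux=np.array([np.cos(a),np.sin(a)]);uy=np.array([-ux[1],ux[0]])
for x,y,z in ((-.065,-.085,.032),(.065,-.085,.032),(-.065,.085,.032),(.048,.068,.022),(-.059,0,.062)): print((x,y),proj(f,[*(c+x*ux+y*uy),z]).round())
E
```

```text
pos [ 0.5563 -0.003   0.1129] yaw 49.0 gap 0.0216 t 4.2667 shift [-3.22 -1.8  10.19] turn 0.001 tilt 0.05
(-0.065, -0.085) [ 95. 126.]
(0.065, -0.085) [117. 280.]
(-0.065, 0.085) [325. 126.]
(0.048, 0.068) [294. 256.]
(-0.059, 0) [204. 139.]
```

View pics/w3.png

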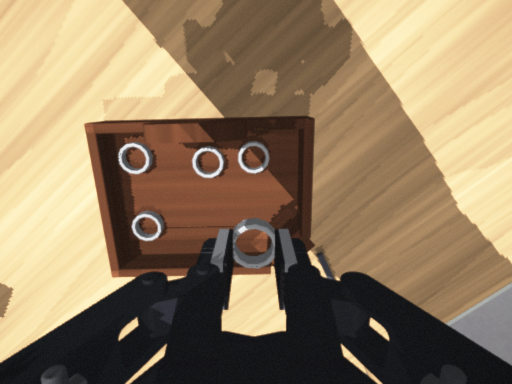

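The tray seen from the wrist is shifted about 8 px left of my prediction. Its rim corners are at about (87,125), (313,120) and (114,276). The four blanks are at (135,158), (209,162), (254,157) and (148,226). I'll re-measure from these rim corners.

```bash
cat >> h.py <<'E'
def tray(f,A,B,C):
    "rim corners (-,-),(-,+),(+,-) pixels"
    A,B,C=[ray(f,*q,.032)[:2] for q in (A,B,C)]
    print('sides',np.linalg.norm(B-A),np.linalg.norm(C-A))
    a=np.arctan2(*(B-A)[::-1])-np.pi/2; c=(B+C)/2
    return c,a,np.array([np.cos(a),np.sin(a)]),np.array([-np.sin(a),np.cos(a)])
E
python3 - <<'E'
from h import *
f=grab('wrist')
c,a,ux,uy=tray(f,(87,125),(313,120),(114,276)); print(c,np.degrees(a))
for q in ((254,157),(209,162),(136,158),(148,226)):
    p=ray(f,*q,.012)[:2]-c; print(np.round([p@ux,p@uy],3))
print('depth rim',dep(f,92,200),dep(f,200,122), dep(f,180,132), dep(f,235,130))
p=c+.021*ux+.016*uy;print(p,'grip',c-.059*ux); go([*p,.011],np.degrees(a)+90)
E
```

```text
sides 0.166321225468202 0.1270938794290985
[ 0.53544351 -0.03625223] -39.64363716175711
[-0.033  0.039]
[-0.03   0.002]
[-0.035 -0.059]
[ 0.026 -0.056]
depth rim [ 4.7008683e-01 -1.2307243e-01 -3.3376177e-04] [0.48647656 0.0050303  0.03421364] [ 0.48449769 -0.00384063  0.06315972] [0.50664728 0.02316094 0.05956974]
[ 0.56182226 -0.03733001] grip [0.49001189 0.0013904 ]
pos [ 0.5562 -0.002   0.113 ] yaw 49.1 gap 0.0216 t 4.3167 shift [-2.74 -2.3  10.19] turn -0.022 tilt 0.05
```

The rim measures z ≈ 34 mm and the grip top ≈ 62 mm, which matches the text. I'll lower the ring to (21,16) in the tray.

Emit:
{"method": "carry_out", "body": {
  "deltas": [
    [-1, [-2.7, -2.3, 0], [0, 0, -0.02]],
    [-1, [0, 0, 2.5], [0, 0, 0]],
    [-1, [0, 0, 2.5], [0, 0, 0]],
    [-1, [0, 0, 2.0], [0, 0, 0]],
    [-1, [0, 0, 1.5], [0, 0, 0]],
    [-1, [0, 0, 1.0], [0, 0, 0]],
    [-1, [0, 0, 0.3], [0, 0, 0]],
    [-1, [0, 0, 0], [0, 0, 0]]
  ]
}}

```text
time: 4.98
position: [0.5615, -0.0363, 0.0149]
tcp_rot: [[-0.77, 0.638, -0.001], [0.638, 0.77, 0.0], [0.001, -0.0, -1.0]]
contact_force: [0.4, -0.0, 0.1]
finger_gap: 0.0211
gripper_force: 58.9
```

Emit:
{"method": "carry_out", "body": {
  "deltas": [
    [-1, [0, 0, 0.2], [0, 0, 0]],
    [-1, [0, 0, 0], [0, 0, 0]],
    [-0.3, [0, 0, 0], [0, 0, 0]],
    [-0.1, [0, 0, 0], [0, 0, 0]],
    [0, [0, 0, 0], [0, 0, 0]],
    [0, [0, 0, 0], [0, 0, 0]]
  ]
}}

```text
time: 5.48
position: [0.5621, -0.0374, 0.0136]
tcp_rot: [[-0.769, 0.639, 0.0], [0.639, 0.769, -0.0], [-0.0, 0.0, -1.0]]
contact_force: [0.0, 0.1, -0.6]
finger_gap: 0.0427
gripper_force: 0.0
```

Emit:
{"method": "carry_out", "body": {
  "deltas": [
    [0, [0, 0, -0.5], [0, 0, 0]],
    [0, [0, 0, -2], [0, 0, 0]],
    [0, [0, 0, -3], [0, 0, 0]],
    [0.5, [0, 0, -3], [0, 0, 0]],
    [0.5, [3, 0, -3], [0, 0, 0]],
    [0.5, [3, 0, -2], [0, 0, 0]],
    [0.5, [3, 0, 0], [0, 0, 0]],
    [0.5, [0, 0, 0], [0, 0, 0]]
  ]
}}

```text
time: 6.15
position: [0.491, 0.0219, 0.1503]
tcp_rot: [[-0.77, 0.637, 0.002], [0.637, 0.77, 0.001], [-0.001, 0.002, -1.0]]
contact_force: [-0.8, -0.3, 0.4]
finger_gap: 0.0637
gripper_force: 0.0
```

```bash
python3 - <<'E'
from h import *
f=grab('wrist');save(f,'pics/w4.png'); go([.49,.0014,.04],-39.6)
E
```

```text
pos [0.4923 0.021  0.1494] yaw 50.4 gap 0.0638 t 6.2 shift [-1.06 -1.67 10.94] turn 1.571 tilt 0.14
```

View pics/w4.png

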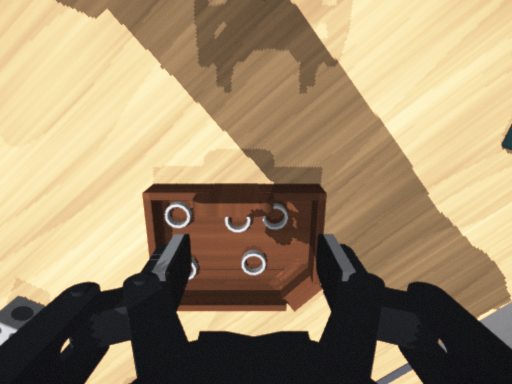

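All five rings lie in the tray: (178,215), (238,222), (276,215), (191,268) and the placed one at (254,263). The grip stands in front of the two middle ones. I'll measure the grip from the depth.

```bash
python3 - <<'E'
from h import *
f=grab('wrist')
v,u=np.mgrid[150:320,130:345]; z=f['depth'][150:320,130:345]
P=np.stack([(u-f['cx'])/f['fx']*z,(v-f['cy'])/f['fy']*z,z],-1)@f['E'][:3,:3].T+f['E'][:3,3]
m=(P[...,2]>.056)&(P[...,2]<.07)&(np.hypot(P[...,0]-.49,P[...,1])<.06)
m[(u<195)|(u>310)]=False
q=P[m][:,:2]; print(m.sum(),P[m][:,2].max(),u[m].min(),u[m].max(),v[m].min(),v[m].max())
r=cv2.minAreaRect((q*1000).astype(np.float32)); print(r)
for e in ((194,230),(-1,0)): pass
c,a,ux,uy=tray(f,(143,192),(326,189),(153,309)); print(c,np.degrees(a),'grip',c-.059*ux)
g=np.array(r[0])/1000
go([*g,.038],np.degrees(a)); print(arm.sense()['joint_positions'])
E
```

```text
1187 0.06432047000939173 195 271 199 214
((489.698974609375, 0.13185501098632812), (64.0517578125, 12.447315216064453), 50.47541427612305)
sides 0.1670808380388599 0.12694209292807576
[ 0.53333626 -0.03811929] -38.547024490167196 grip [ 0.48719253 -0.00135304]
pos [0.493  0.0203 0.1487] yaw 50.4 gap 0.0638 t 6.25 shift [-1.02 -1.78 11.07] turn 1.552 tilt 0.1
[ 4.12771807e-02 -6.52931647e-02 -1.37120254e-01  1.49715383e+00
 -1.18001292e-04  7.32801770e-01]
```

The grip top is at (0.4897, 0.0001), 12.4 mm thick and running at 50.5°. That agrees with the tray pose. Now I'll turn 90° above it.

Emit:
{"method": "carry_out", "body": {
  "deltas": [
    [0.5, [-1.0, -1.8, 0], [0, 0, 0]],
    [0.5, [0, 0, 0], [0, 0, 0.12]],
    [0.5, [0, 0, 0], [0, 0, 0.12]],
    [0.5, [0, 0, 0], [0, 0, 0.12]],
    [0.5, [0, 0, 0], [0, 0, 0.12]],
    [0.5, [0, 0, 0], [0, 0, 0.12]],
    [0.5, [0, 0, 0], [0, 0, 0.12]],
    [0.5, [0, 0, 0], [0, 0, 0.12]]
  ]
}}

```text
time: 6.92
position: [0.4897, -0.0011, 0.1472]
tcp_rot: [[-0.031, 1.0, -0.001], [1.0, 0.031, -0.0], [-0.0, -0.001, -1.0]]
contact_force: [-0.2, 0.1, 0.7]
finger_gap: 0.0639
gripper_force: 0.0
```

Emit:
{"method": "carry_out", "body": {
  "deltas": [
    [0.5, [0, 0, 1], [0, 0, 0.12]],
    [0.5, [0, 0, 1], [0, 0, 0.12]],
    [0.5, [0, 0, 1], [0, 0, 0.12]],
    [0.5, [0, 0, 1], [0, 0, 0.12]],
    [0.5, [0, 0, 1], [0, 0, 0.12]],
    [0.5, [0, 0, 0], [0, 0, 0.12]],
    [0.5, [0, 0, 0], [0, 0, 0]]
  ]
}}

```text
time: 7.5
position: [0.4893, -0.001, 0.0966]
tcp_rot: [[0.635, 0.772, -0.002], [0.772, -0.635, -0.0], [-0.001, -0.001, -1.0]]
contact_force: [0.2, 0.7, -0.1]
finger_gap: 0.0641
gripper_force: 0.0
```

```bash
python3 - <<'E'
from h import *
go([.4897,.0001,.036],-39.5)
f=grab('wrist');save(f,'pics/w5.png')
E
```

```text
pos [ 0.4893 -0.001   0.0966] yaw -39.4 gap 0.0641 t 7.5 shift [ 0.12 -0.03  6.06] turn 0.001 tilt 0.11
```

View pics/w5.png

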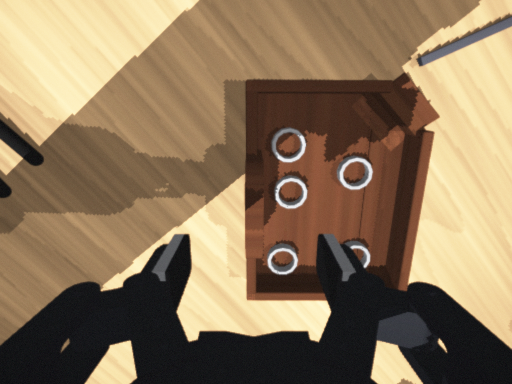

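The fingers straddle the grip line, which runs along u≈254. All five rings are visible: (289,145), (291,193), (283,260), (355,173) and (355,255). Descending and gripping.

Emit:
{"method": "carry_out", "body": {
  "deltas": [
    [0.5, [0.1, 0, 2], [0, 0, 0]],
    [0.5, [0, 0, 2], [0, 0, 0]],
    [0.5, [0, 0, 1.4], [0, 0, 0]],
    [0.5, [0, 0, 0.6], [0, 0, 0]],
    [0.5, [0, 0, 0], [0, 0, 0]]
  ]
}}

```text
time: 7.97
position: [0.4894, 0.0002, 0.0366]
tcp_rot: [[0.628, 0.778, -0.002], [0.778, -0.628, -0.0], [-0.001, -0.002, -1.0]]
contact_force: [0.1, -0.7, -0.3]
finger_gap: 0.064
gripper_force: 0.0
```

Emit:
{"method": "carry_out", "body": {
  "deltas": [
    [-1, [0, 0, 0], [0, 0, 0]],
    [-1, [0, 0, 0], [0, 0, 0]],
    [-1, [0, 0, 0], [0, 0, 0]],
    [-1, [0, 0, 0], [0, 0, 0]],
    [-1, [0, 0, 0], [0, 0, 0]],
    [-1, [0, 0, 0], [0, 0, 0]],
    [-1, [0, 0, 0], [0, 0, 0]],
    [-1, [0, 0, 0], [0, 0, 0]]
  ]
}}

```text
time: 8.63
position: [0.4905, 0.0004, 0.0387]
tcp_rot: [[0.63, 0.776, 0.002], [0.776, -0.63, -0.0], [0.001, 0.001, -1.0]]
contact_force: [-1.2, 0.3, 6.1]
finger_gap: 0.0106
gripper_force: 59.8
```

Emit:
{"method": "carry_out", "body": {
  "deltas": [
    [-1, [0, 0, -0.5], [0, 0, 0]],
    [-1, [0, 0, -1], [0, 0, 0]],
    [-1, [0, 0, -1.5], [0, 0, 0]],
    [-1, [0, 0, -2], [0, 0, 0]],
    [-1, [0, 0, -2], [0, 0, 0]],
    [-1, [0, 0, -2], [0, 0, 0]],
    [-1, [0, 0, -2], [0, 0, 0]],
    [-1, [0, 0, -2], [0, 0, 0]],
    [-1, [0, 0, -2], [0, 0, 0]],
    [-1, [0, 0, -1], [0, 0, 0]]
  ]
}}

```text
time: 9.47
position: [0.4902, 0.0005, 0.2006]
tcp_rot: [[0.63, 0.776, 0.002], [0.776, -0.63, 0.0], [0.002, 0.002, -1.0]]
contact_force: [0.4, -0.2, -3.0]
finger_gap: 0.0112
gripper_force: 58.6
```

Emit:
{"method": "carry_out", "body": {
  "deltas": [
    [-1, [0, 0, -2], [0, 0, 0]],
    [-1, [0, 0, -2], [0, 0, 0]],
    [-1, [0, 0, -1], [0, 0, 0]],
    [-1, [0, 0, 0], [0, 0, 0]],
    [-1, [0, 0, 0], [0, 0, 0]],
    [-1, [0, 0, 0], [0, 0, 0]]
  ]
}}

```text
time: 9.97
position: [0.4896, 0.0004, 0.2464]
tcp_rot: [[0.63, 0.776, -0.002], [0.776, -0.63, 0.0], [-0.001, -0.001, -1.0]]
contact_force: [-0.7, 0.5, -4.1]
finger_gap: 0.0106
gripper_force: 58.8
```

```bash
python3 - <<'E'
from h import *
from scipy.spatial.transform import Rotation as Q
s=arm.sense();R=np.array(s['tcp_rot']);go([.45,0,.21],-39.5);print(s['joint_positions'].round(3),s['gripper_force'],s['contact_force'],s['moment'])
f=grab('wrist');save(f,'pics/w6.png')
# tray axes in tool frame: x=+tool y, y=+tool x, z=-tool z. turn axis: tip down along (dx,dy)=(.55,.83): axis = z x d
d=np.array([.57,.82,0]);ax=np.cross([0,0,1],d); print('axis tool',ax[1],ax[0],-ax[2])
E
```

```text
pos [4.896e-01 4.000e-04 2.464e-01] yaw -39.1 gap 0.0106 t 9.9667 shift [-2.52 -3.04  3.64] turn 0.007 tilt 0.11
[ 1.000e-03 -4.900e-02  6.700e-02  1.689e+00  0.000e+00  2.254e+00] 58.76156508922577 [-0.70361401  0.50151581 -4.14210025] [ 0.15668185  0.12132946 -0.01730392]
axis tool 0.57 -0.82 -0.0
```

View pics/w6.png

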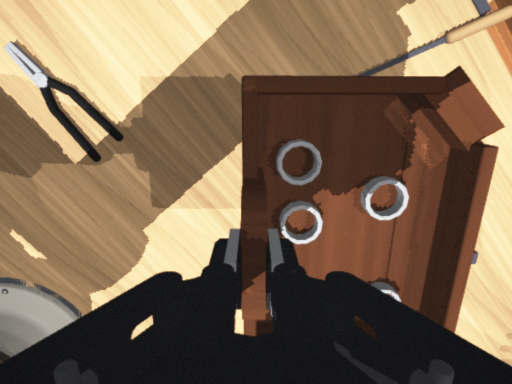

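The tray hangs level at z≈0.25 with the rings at rest in it. Measured load is about 4.1 N, which matches tray plus blanks. I'll tip slowly towards the corner, more along +y, so the blanks slide gently.

Emit:
{"method": "carry_out", "body": {
  "deltas": [
    [-1, [0, 0, 0.4], [0.01, -0.0143, 0]],
    [-1, [0, 0, 0.4], [0.01, -0.0143, 0]],
    [-1, [0, 0, 0.4], [0.01, -0.0143, 0]],
    [-1, [0, 0, 0.4], [0.01, -0.0143, 0]],
    [-1, [0, 0, 0.4], [0.01, -0.0143, 0]],
    [-1, [0, 0, 0.4], [0.01, -0.0143, 0]],
    [-1, [0, 0, 0.3], [0.01, -0.0143, 0]],
    [-1, [0, 0, 0.3], [0.01, -0.0143, 0]]
  ]
}}

```text
time: 10.68
position: [0.4883, -0.0, 0.2174]
tcp_rot: [[0.622, 0.771, -0.136], [0.774, -0.632, -0.039], [-0.116, -0.081, -0.99]]
contact_force: [0.0, 0.2, -4.0]
finger_gap: 0.0107
gripper_force: 58.7
```

Emit:
{"method": "carry_out", "body": {
  "deltas": [
    [-1, [0, 0, 0], [0.005, -0.0072, 0]],
    [-1, [0, 0, 0], [0.005, -0.0072, 0]],
    [-1, [0, 0, 0], [0.005, -0.0072, 0]],
    [-1, [0, 0, 0], [0.005, -0.0072, 0]],
    [-1, [0, 0, 0], [0.005, -0.0072, 0]],
    [-1, [0, 0, 0], [0.005, -0.0072, 0]],
    [-1, [0, 0, 0], [0.005, -0.0072, 0]],
    [-1, [0, 0, 0], [0.005, -0.0072, 0]],
    [-1, [0, 0, 0], [0.005, -0.0072, 0]],
    [-1, [0, 0, 0], [0.005, -0.0072, 0]]
  ]
}}

```text
time: 11.52
position: [0.4883, -0.0001, 0.2178]
tcp_rot: [[0.61, 0.762, -0.217], [0.77, -0.634, -0.062], [-0.185, -0.129, -0.974]]
contact_force: [0.6, -0.2, -3.3]
finger_gap: 0.0106
gripper_force: 58.8
```

Emit:
{"method": "carry_out", "body": {
  "deltas": [
    [-1, [0, 0, 0], [0.005, -0.0072, 0]],
    [-1, [0, 0, 0], [0.005, -0.0072, 0]],
    [-1, [0, 0, 0], [0.005, -0.0072, 0]],
    [-1, [0, 0, 0], [0.005, -0.0072, 0]],
    [-1, [0, 0, 0], [0.005, -0.0072, 0]],
    [-1, [0, 0, 0], [0.005, -0.0072, 0]],
    [-1, [0, 0, 0], [0.005, -0.0072, 0]],
    [-1, [0, 0, 0], [0.005, -0.0072, 0]],
    [-1, [0, 0, 0], [0.005, -0.0072, 0]],
    [-1, [0, 0, 0], [0.005, -0.0072, 0]]
  ]
}}

```text
time: 12.35
position: [0.4883, -0.0001, 0.2178]
tcp_rot: [[0.591, 0.749, -0.298], [0.765, -0.638, -0.086], [-0.255, -0.177, -0.951]]
contact_force: [-0.6, 0.1, -3.8]
finger_gap: 0.0107
gripper_force: 58.8
```

```bash
python3 - <<'E'
from h import *
s=arm.sense();R=np.array(s['tcp_rot']);print(s['position'],s['joint_positions'].round(3),s['time'],s['contact_force'],s['finger_gap'])
print('fall x,y',np.degrees(np.arcsin(-R[2,1])),np.degrees(np.arcsin(-R[2,0])))
f=grab('wrist');save(f,'pics/w7.png')
E
```

```text
[ 4.88257424e-01 -7.77943648e-05  2.17813043e-01] [ 0.043  0.242  0.285  1.921 -0.073  2.307] 12.35 [-0.64026399  0.12259154 -3.84229053] 0.010692111820572997
fall x,y 10.222966914291934 14.764598374757638
```

View pics/w7.png

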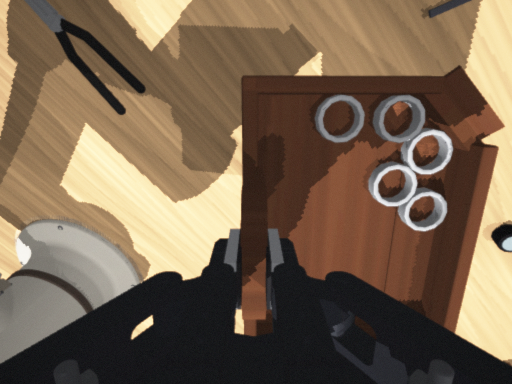

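All five rings have slid to the corner: (341,119), (400,118), (428,152), (393,184) and (423,210). I'll tip about 11° more to gather them and then let them settle.

Emit:
{"method": "carry_out", "body": {
  "deltas": [
    [-1, [0, 0, 0], [0.01, -0.0143, 0]],
    [-1, [0, 0, 0], [0.01, -0.0143, 0]],
    [-1, [0, 0, 0], [0.01, -0.0143, 0]],
    [-1, [0, 0, 0], [0.01, -0.0143, 0]],
    [-1, [0, 0, 0], [0.01, -0.0143, 0]],
    [-1, [0, 0, 0], [0.01, -0.0143, 0]],
    [-1, [0, 0, 0], [0.01, -0.0143, 0]],
    [-1, [0, 0, 0], [0.01, -0.0143, 0]],
    [-1, [0, 0, 0], [0.01, -0.0143, 0]],
    [-1, [0, 0, 0], [0.01, -0.0143, 0]]
  ]
}}

```text
time: 13.23
position: [0.4883, -0.0001, 0.2178]
tcp_rot: [[0.537, 0.711, -0.453], [0.75, -0.649, -0.13], [-0.387, -0.27, -0.882]]
contact_force: [0.6, -0.8, -3.0]
finger_gap: 0.0105
gripper_force: 58.9
```

Emit:
{"method": "carry_out", "body": {
  "deltas": [
    [-1, [0, 0, 0], [0.005, -0.0072, 0]],
    [-1, [0, 0, 0], [0.005, -0.0072, 0]],
    [-1, [0, 0, 0], [0, 0, 0]],
    [-1, [0, 0, 0], [0, 0, 0]],
    [-1, [0, 0, 0], [0, 0, 0]],
    [-1, [0, 0, 0], [0, 0, 0]],
    [-1, [0, 0, 0], [0, 0, 0]],
    [-1, [0, 0, 0], [0, 0, 0]],
    [-1, [0, 0, 0], [0, 0, 0]],
    [-1, [0, 0, 0], [0, 0, 0]]
  ]
}}

```text
time: 14.07
position: [0.4882, -0.0, 0.2179]
tcp_rot: [[0.531, 0.707, -0.466], [0.748, -0.65, -0.134], [-0.398, -0.278, -0.874]]
contact_force: [0.5, 0.2, -4.1]
finger_gap: 0.0109
gripper_force: 58.9
```

```bash
python3 - <<'E'
from h import *
s=arm.sense();R=np.array(s['tcp_rot']);print(s['position'],s['joint_positions'].round(3),np.abs(s['qvel']).max(),s['time'],s['contact_force'])
print('fall x,y',np.degrees(np.arcsin(-R[2,1])),np.degrees(np.arcsin(-R[2,0])))
f=grab('wrist')
# tray frame from tool: grip at TCP; origin so that tray (-59,0,38mm) = TCP
w=f['frame'].astype(int); m=((w.max(2)-w.min(2))<30)&(w.max(2)>60)
m[:, :270]=0; m[260:]=0; m[:, 500:]=0
M=cv2.morphologyEx(m.astype(np.uint8),cv2.MORPH_CLOSE,np.ones((3,3)))
cs,h=cv2.findContours(M,cv2.RETR_CCOMP,cv2.CHAIN_APPROX_NONE)
T=np.array(f['T_tool_cam'])
for c,k in zip(cs,h[0]):
    if k[3]>=0 and 200<cv2.contourArea(c)<2500:  # holes
        (u,v),r=cv2.minEnclosingCircle(c)
        o=T[:3,3];d=T[:3,:3]@[(u-f['cx'])/f['fx'],(v-f['cy'])/f['fy'],1]
        q=o+d*((.038-.012-o[2])/d[2]); p=np.array([q[1]-.059,q[0],.0105])
        print('hole',round(u),round(v),round(r),'tray',p.round(3),'dist',round(np.linalg.norm(p-[.0423,.0623,.006]),3))
E
```

```text
[ 4.88222247e-01 -4.73706051e-05  2.17898646e-01] [ 0.061  0.426  0.455  2.097 -0.105  2.341] 0.0018708386212353844 14.0667 [ 0.54376015  0.17075297 -4.08537367]
fall x,y 16.118509281444457 23.45741670694196
hole 424 193 16 tray [0.042 0.019 0.01 ] dist 0.043
hole 385 175 17 tray [0.018 0.03  0.01 ] dist 0.041
hole 426 150 17 tray [0.039 0.045 0.01 ] dist 0.019
hole 352 118 18 tray [-0.005  0.063  0.01 ] dist 0.048
hole 397 118 19 tray [0.02  0.063 0.01 ] dist 0.023
```

All five are within 48 mm of the corner, the tray is still, and it is tipped 29° (16° and 23° on its two sides). Handing in.

```bash
python3 -c "
from bench import arm; print(arm.hand_in())"
```

```text
the job is handed in; nothing more can be done
None
```

The stray blank is in the tray and the job is handed in: the arm holds the tray still in the air, tipped about 29° to the pouring corner, with all five blanks measured within about 48 mm of it; the hand-in returned no verdict.

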